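# Turn the red divider in the recipe ring binder

## Task

The small recipe ring binder lies open on the worktop. Turn its red-tabbed leaf over the rings until it lies flat on the left-hand pages with its other face showing, and let go; leave the yellow-tabbed leaf lying where it is.

Things in the scene. Friction and masses are not known exactly. Their poses are not given: they have to be found in the camera images.
- binder: Recipe ring binder, blue covers, lying open, fixed; 152 mm along its rings, 192 mm across. Origin: its middle, on the worktop, below the ring axis. x: along the rings (yaw within 0.35 rad of straight away from the robot), y: to the left-hand pages, z up. Ring axis (the leaves' hinge): 22 mm above the origin, parallel to x. Three rings, 13 mm radius, tops 36 mm high. Left-hand pages 20 mm high.
- red_leaf (a joint): Angle of the red-tabbed leaf about the ring axis: 0 flat on the right (-y), pi/2 upright, pi flat on the left (+y). Starts at 0 to 0.2. Stiff white card, 138 mm along the rings, 3 mm thick, free edge 95 mm from the axis, 40 g. Tight rings: it stays at any angle where left; 1 N at the tab turns it. First face: red stripe, grey lines; other face: orange picture with a white plate.
- red_tab (a point): Grip point in the red tab: 112 mm from the ring axis, at binder x = -24 mm, mid-thickness. Tab 24 mm wide along the rings (pinch across this), 5 mm thick, 95 to 125 mm from the axis, so it sticks out past the covers over bare worktop. Site x: along the rings, -y: outward, z: leaf normal (up at joint 0). A pinched tab pivots between the fingers: the gripper can point down all the way.
- yellow_leaf (a joint): Angle of the leaf with the yellow tab (tab at binder x = +46 mm, otherwise the same size), same sense. It lies at 0 on the right, 5 mm below the red-tabbed leaf, also tight on the rings, and must stay there.

How it is judged:
By the outcome, as a careful person would: the job done as asked, in the order asked, and still so for the second after the job is handed in, with the robot touching nothing.
It also fails if it takes over 40 s, if anything falls off the work surface, if the arm or the gripper's body presses on something with over 40 N, if the wrist force passes 120 N, or if a joint passes its speed limit or range.

## Robot

A 6-joint arm with a two-finger parallel gripper is mounted at the origin on a cart in front of the work surface, level with it; the furniture and walls round the work are solid. World frame = base frame: x ahead of the robot, y to its left, z up, the work surface at z = 0. Lengths are in mm, angles in degrees, forces in N, time in s.
With the tool pointing down it reaches from about 350 to 850 mm from the base axis. Payload 8.1 kg.
Tool frame: the origin (TCP) lies at the very end of the fingers, on their centre line; the grasp point (between the pads) lies 19 mm behind it; z points along the fingers, y is the line along which they close (so a half turn about z gives the same grasp; the last joint's range is limited). The gripper opens to 85 mm and grips with 20 to 120 N. Pads are 22 mm wide; open, the fingers measure 114 mm over their backs; the gripper's body (76 mm by 85 mm) begins 54 mm behind the grasp point. The pads swing forward as they close: fully open they stand 13 mm farther back than shut.
Start: joints at [-71.872, 7.471, 85.268, -0, 87.261, -4.893], TCP at [234.665, -552.211, 231.292] pointing down, gripper open.
Joint ranges: [-169.43, 169.43], [-51.17, 129.36], [1.28, 143.12], [-76.62, 256.62], [0, 156.53], [-152.29, 152.29]. Speed limits (degrees/s): [136.94, 136.94, 159.86, 180, 180, 180].

## Interface

Orientations are given as [roll, pitch, yaw] about the fixed x, y, z axes, in that order (R = Rz(yaw) Ry(pitch) Rx(roll)).
In Python, from bench import sense, eyes, job, models gives the robot as it stands. The module is installed in compiled form; this text tells all that it offers.
- The arm moves only by the tool apply_moves, never from a script. Its argument "rows" is a list of rows, each a list of 6 numbers: the shift along the tool's x, y, z in mm, then the turn, a rotation vector about the tool's x, y, z in rad. In form: [[dx, dy, dz, rx, ry, rz], ...]. A call has exactly 5 rows; each row shifts and turns the commanded pose from where the row before left it, along the tool's axes as they then stand; what a row does not reach is not made up. A row lasts 1/8 s, in which the tool goes at most 62.5 mm and 10.7 degrees, less where a joint would pass 70% of its speed; a pose out of reach is approached as far as the arm can. A call is refused whole if a number of a shift passes 62.5 or a number of a turn 0.188, either way. A call with a gripper value outside its range is refused whole. "fingers" is the finger opening in mm, from 0 to 85.4, set as the call begins (left out, the last holds). The fingers move at their own pace and stop on an object; "grip_force" is the grip in N (left out, the last holds). Time passes only in rows, so rows that do not move let the fingers close, or fill a call up. It gives the time, the measured TCP pose, the force, the opening and the grip force at its end, in the units of the state.
- sense(): the state, without advancing time (a new reading comes with each control period).
- eyes.snapshot(name): name is "scene" or "top"; returns (picture, depth): 384x512x3 uint8, red, green, blue; 384x512 float32, mm along the optical axis (not along the pixel's ray), 0 where there is no reading.
- eyes.get_calibration(name): a dict with "intrinsics" (3x3 intrinsics, pixels), "R" (3x3) and "t" (3): a world point X has camera coordinates R X + t. Camera axes: x right, y down, z forward; pixel columns grow to the right and rows downward; lengths in mm; the calibration is good to about 2 mm. A picture is of the moment at which its call begins. get_calibration takes no time and is no camera call.
- job.hand_in(): hands the job in; it is judged then, once.
Trained networks look in the newest picture that a camera, given by its name, has taken for a name from the list of things; names that differ only in an ending like _2 or _b are one class to them, and where a whole thing is asked for, a point or a joint stands for the part that bears it (a point fixed in the world has none). Each returns a list of dicts, best first, with "confidence" (0 to 1); they miss things now and then, are a little off and sometimes report something else, mostly with a low value. They report only what shows in the picture. A call takes as long as a camera call.
- models.boxes_of(name, camera): "xyz" ([x, y, z] in mm, in world coordinates, good to about 4 mm: the middle of the surface that is visible of it).
- models.cut_out(name, camera): "pixels" (384x512 bool, what is visible of it).
- models.place_of(name, camera): "xyz" ([x, y, z] in mm, in world coordinates, good to about 4 mm: a listed point, or the origin of a listed thing).
The state is a dict: "time": time; "joint_pos": joint angles; "qd": joint speeds; "joint_efforts": joint torques, N m; "tool_pos": TCP position; "tcp_rot": TCP orientation; "ft_force": force on the tool from outside, world axes, zero at the start; "wrist_torque": the same for the moment, N m; "finger_gap": finger opening in mm; "grip_force": force on a finger pad.
Only numpy, scipy, OpenCV 4.12 (cv2) and the standard library are available. Lean on these libraries where they do the work, as an engineer would, in place of code of your own. Each camera call takes 0.05 s, during which the arm holds its last target. There are 200 camera calls.

## Working session

There is one attempt and no reset: what is moved stays moved. The work goes in short steps, Python scripts to look and compute and a tool call to move; the robot and the scene stay as the last step left them, time stands still between calls to the robot, and variables do not carry over. Pictures are saved under pics/ and viewed, at most 10 in all, crops included, and the job is handed in when it is done.

Besides the shell and the picture viewer there is one more tool, called by a JSON object that holds its "fn" and its "kwargs", one argument or row to a line. apply_moves: Moves the arm, as the interface text tells. Its arguments: {"type":"object","properties":{"rows":{"type":"array"},"fingers":{"type":"number"},"grip_force":{"type":"number"}},"required":["rows"]}

```bash
mkdir -p pics; python3 - <<'E'
from bench import sense, eyes, job, models
import cv2,numpy as np
for c in("top","scene"):
    p,d=eyes.snapshot(c); cv2.imwrite(f"pics/{c}0.png",p[:,:,::-1]); np.save(f"{c}d.npy",d)
    for n in("binder","red_tab"):
        print(c,n,[(np.round(r["xyz"],1),round(r["confidence"],2)) for r in models.place_of(n,c)[:2]])
    for n in("red_tab","yellow_leaf"):
        print(c,n,'box',[(np.round(r["xyz"],1),round(r["confidence"],2)) for r in models.boxes_of(n,c)[:2]])
s=sense();print(s)
E
```

```text
top binder [(array([523.2, -56.7,   1.1]), 0.92)]
top red_tab []
top red_tab box [(array([ 532.5, -106.6,   18.3]), 0.77)]
top yellow_leaf box []
scene binder [(array([ 5.221e+02, -6.100e+01,  5.000e-01]), 0.87)]
scene red_tab []
scene red_tab box [(array([ 533.7, -107.7,   19.8]), 0.95)]
scene yellow_leaf box [(array([568.2, -79. ,  18.1]), 0.45)]
{'time': 0.5, 'joint_pos': array([-7.18729791e+01,  7.47220521e+00,  8.52708290e+01,  1.72296576e-03,
        8.72623821e+01, -4.89165849e+00]), 'qd': array([ 0.03478876, -0.05385625, -0.22818197,  0.04432055, -0.05566714,
       -0.00073621]), 'joint_efforts': array([-8.40058401e-04, -5.68714249e+01, -5.00363052e+01, -2.30569540e-04,
        2.88597417e-03,  7.78112849e-06]), 'tool_pos': array([ 234.65439327, -552.1816507 ,  231.25231539]), 'tcp_rot': array([-1.79994750e+02, -2.17658410e-03,  2.30185969e+01]), 'ft_force': array([-0.02152987,  0.06291788, -0.10120155]), 'wrist_torque': array([-0.03447629, -0.0015833 ,  0.02964314]), 'grip_force': 0.0, 'finger_gap': 85.52944123445918}
```

View pics/top0.png

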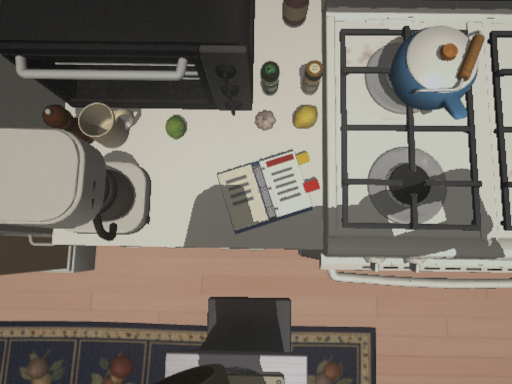

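View pics/scene0.png

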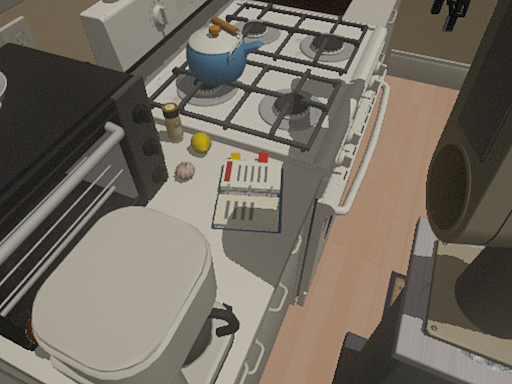

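The top view shows the red tab at about (312,185), the yellow tab at about (303,158) and the stove edge at column ~325. I'll measure these from colour and depth.

```bash
cat > h.py <<'E'
import numpy as np,cv2
from bench import sense,eyes,job,models
def pts(c,d):
    k=eyes.get_calibration(c);K=np.array(k["intrinsics"]);v,u=np.mgrid[:384,:512]
    P=np.stack([(u-K[0,2])/K[0,0]*d,(v-K[1,2])/K[1,1]*d,d],-1)
    return (P-np.array(k["t"]))@np.array(k["R"])
E
python3 - <<'E'
from h import *
for c in("top","scene"):
    p=cv2.imread(f"pics/{c}0.png");d=np.load(f"{c}d.npy");X=pts(c,d)
    h=cv2.cvtColor(p,cv2.COLOR_BGR2HSV).astype(int);H,S,V=h[...,0],h[...,1],h[...,2]
    near=(abs(X[...,0]-523)<140)&(abs(X[...,1]+59)<150)&(d>0)
    for n,m in(("red",((H<6)|(H>174))&(S>170)&(V>90)),("yel",(H>18)&(H<32)&(S>170)&(V>90))):
        l,L,st,ce=cv2.connectedComponentsWithStats((m&near).astype(np.uint8))
        for i in range(1,l):
            if st[i,4]>12: q=X[L==i];print(c,n,st[i],q.mean(0).round(1),q.min(0).round(0),q.max(0).round(0))
    m=(X[...,2]>9)&(X[...,2]<50)&(abs(X[...,0]-523)<110)&(abs(X[...,1]+59)<125)&(S<90)&(d>0)
    m=((X[...,2]>9)&(X[...,2]<50)&near).astype(np.uint8)
    l,L,st,ce=cv2.connectedComponentsWithStats(m)
    for i in range(1,l):
        if st[i,4]>500:
            q=X[L==i];r=cv2.minAreaRect(q[:,:2].astype(np.float32));print(c,"blk",st[i],r,np.percentile(q[:,2],[5,50,95]))
X=pts("top",np.load("topd.npy"))
for v in(185,165,210):print([tuple(X[v,u].round(0)[1:]) for u in range(225,375,5)])
E
```

```text
top red [304 180  15  12 112] [ 532.  -166.8   25.8] [ 519. -183.   22.] [ 545. -150.   30.]
top blk [ 217  151  103   80 4705] ((524.0257568359375, -71.4749526977539), (143.3859405517578, 218.6464385986328), 18.72258186340332) [16.26644745 21.60632754 26.50094139]
scene red [259 153   9   9  76] [ 533.3 -167.3   26.2] [ 521. -184.   23.] [ 548. -151.   29.]
scene red [224 162   8  19  57] [592.9 -92.8  24.3] [ 580. -122.   22.] [605. -62.  26.]
scene yel [230 153  10   7  52] [ 601.6 -150.5   18.9] [ 589. -161.    1.] [ 618. -139.   22.]
scene blk [ 214  136  112   95 4408] ((523.1204833984375, -77.35885620117188), (279.322998046875, 263.16693115234375), 0.027862848713994026) [11.00530119 20.31316864 25.91598334]
[(np.float64(35.0), np.float64(16.0)), (np.float64(23.0), np.float64(19.0)), (np.float64(11.0), np.float64(16.0)), (np.float64(-1.0), np.float64(20.0)), (np.float64(-13.0), np.float64(22.0)), (np.float64(-24.0), np.float64(22.0)), (np.float64(-36.0), np.float64(18.0)), (np.float64(-48.0), np.float64(9.0)), (np.float64(-59.0), np.float64(9.0)), (np.float64(-71.0), np.float64
[... 2447 characters left out ...]
t64(-107.0), np.float64(23.0)), (np.float64(-118.0), np.float64(24.0)), (np.float64(-130.0), np.float64(22.0)), (np.float64(-143.0), np.float64(2.0)), (np.float64(-155.0), np.float64(3.0)), (np.float64(-167.0), np.float64(3.0)), (np.float64(-179.0), np.float64(1.0)), (np.float64(-190.0), np.float64(2.0)), (np.float64(-203.0), np.float64(-5.0)), (np.float64(-212.0), np.float64(15.0)), (np.float64(-223.0), np.float64(18.0)), (np.float64(-237.0), np.float64(3.0)), (np.float64(-244.0), np.float64(27.0)), (np.float64(-260.0), np.float64(6.0)), (np.float64(-272.0), np.float64(5.0)), (np.float64(-284.0), np.float64(5.0)), (np.float64(-296.0), np.float64(3.0)), (np.float64(-307.0), np.float64(7.0))]
```

```bash
python3 - <<'E'
import cv2
cv2.imwrite("pics/c1.png",cv2.resize(cv2.imread("pics/top0.png")[140:240,205:345],None,fx=5,fy=5,interpolation=cv2.INTER_CUBIC))
E
```

```text
(no output)
```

View pics/c1.png

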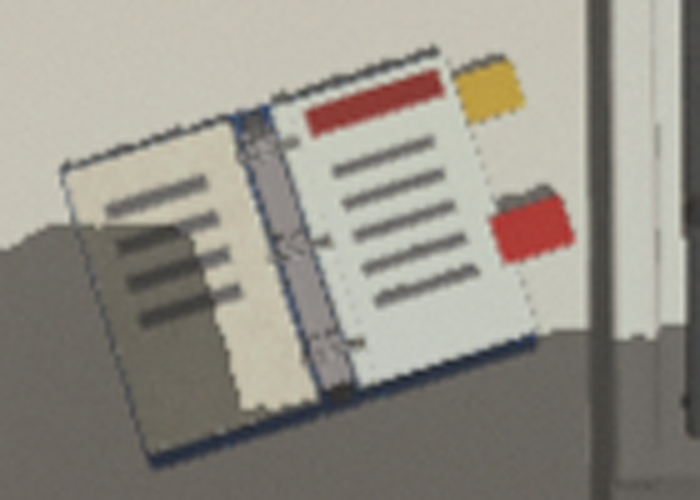

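Measured: binder yaw ≈ 18.7°, ring origin ≈ (521,-57), red tab centre ≈ (532.5,-167), z ≈ 23. The grip target is (534,-171.5) with tool yaw 108.7°, at about 115 mm radius so the tips clear the card edge.

{"fn": "apply_moves", "kwargs": {
  "rows": [
    [42.5,-23.5,0,0,0,0],
    [42.5,-23.5,0,0,0,0],
    [42.5,-23.5,0,0,0,0],
    [42.5,-23.5,0,0,0,0],
    [42.5,-23.5,0,0,0,0]
  ],
  "fingers": 46,
  "grip_force": 30
}}

```text
time: 1.12
tool_pos: [385.1, -359.7, 231.5]
tcp_rot: [180.0, -0.0, 23.0]
ft_force: [1.1, 0.0, 0.2]
finger_gap: 46.1
grip_force: 0.0
```

{"fn": "apply_moves", "kwargs": {
  "rows": [
    [42.5,-23.5,0,0,0,0],
    [42.5,-23.5,0,0,0,0],
    [42.5,-23.5,0,0,0,0],
    [42.5,-23.5,0,0,0,0],
    [42.5,-23.5,0,0,0,0]
  ]
}}

```text
time: 1.75
tool_pos: [534.8, -168.4, 231.5]
tcp_rot: [180.0, -0.0, 23.0]
ft_force: [-0.3, -0.9, 0.1]
finger_gap: 45.6
grip_force: 0.0
```

{"fn": "apply_moves", "kwargs": {
  "rows": [
    [0,0,15,0,0,-0.15],
    [0,0,15,0,0,-0.15],
    [0,0,15,0,0,-0.15],
    [0,0,15,0,0,-0.15],
    [0,0,15,0,0,-0.15]
  ]
}}

```text
time: 2.38
tool_pos: [534.0, -169.7, 155.9]
tcp_rot: [180.0, 0.0, 66.3]
ft_force: [-0.5, -0.4, -0.0]
finger_gap: 45.9
grip_force: 0.0
```

{"fn": "apply_moves", "kwargs": {
  "rows": [
    [0,0,15,0,0,-0.15],
    [0,0,15,0,0,-0.15],
    [0,0,15,0,0,-0.15],
    [0,0,15,0,0,-0.15],
    [0,0,15,0,0,-0.15]
  ]
}}

```text
time: 3.0
tool_pos: [534.0, -169.7, 80.9]
tcp_rot: [180.0, 0.0, 109.2]
ft_force: [-1.0, -0.5, -0.2]
finger_gap: 45.8
grip_force: 0.0
```

{"fn": "apply_moves", "kwargs": {
  "rows": [
    [0,0,0,0,0,0],
    [0,0,0,0,0,0],
    [0,0,0,0,0,0],
    [0,0,0,0,0,0],
    [0,0,0,0,0,0]
  ]
}}

```text
time: 3.62
tool_pos: [534.1, -169.8, 81.6]
tcp_rot: [180.0, 0.0, 108.9]
ft_force: [-0.1, -0.8, 1.5]
finger_gap: 46.1
grip_force: 0.0
```

{"fn": "apply_moves", "kwargs": {
  "rows": [
    [-2,0,15,0,0,0],
    [0,0,15,0,0,0],
    [0,0,15,0,0,0],
    [0,0,15,0,0,0],
    [0,0,14,0,0,0]
  ]
}}

```text
time: 4.25
tool_pos: [534.2, -171.4, 5.9]
tcp_rot: [-180.0, -0.0, 109.0]
ft_force: [-0.2, -0.6, -0.4]
finger_gap: 46.1
grip_force: 0.0
```

{"fn": "apply_moves", "kwargs": {
  "rows": [
    [0,0,0,0,0,0],
    [0,0,0,0,0,0],
    [0,0,0,0,0,0],
    [0,0,0,0,0,0],
    [0,0,0,0,0,0]
  ],
  "fingers": 10
}}

```text
time: 4.88
tool_pos: [533.8, -171.3, 7.3]
tcp_rot: [-179.9, -0.1, 109.0]
ft_force: [-5.5, 1.1, -1.5]
finger_gap: 23.0
grip_force: 30.0
```

```bash
python3 - <<'E'
from h import *
p,d=eyes.snapshot("top"); q,d=eyes.snapshot("scene")
f=lambda a:cv2.resize(a,(400,400),interpolation=cv2.INTER_CUBIC)
cv2.imwrite("pics/g1.png",np.hstack([f(p[130:250,215:335]),f(q[120:240,190:310])])[:,:,::-1])
s=sense();print(s["tool_pos"],s["ft_force"],s["finger_gap"],s["grip_force"])
E
```

```text
[ 533.74133314 -171.31589035    7.23460218] [-4.67851078  0.84987531 -1.81618243] 23.16890665777252 30.04599094390869
```

View pics/g1.png

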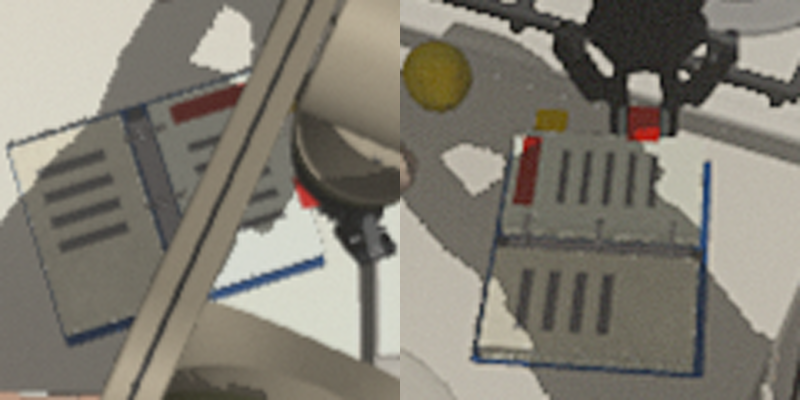

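The scene view shows the red tab held between the fingers, with the yellow tab untouched beside it; the gap reads 23 mm. Next is the arc, r = 114 mm, 6° per row.

{"fn": "apply_moves", "kwargs": {
  "rows": [
    [0.6,-1,-11.9,0,0,0],
    [1.9,0,-11.8,0,0,0],
    [3.1,0,-11.5,0,0,0],
    [4.3,0,-11.1,0,0,0],
    [5.4,0,-10.6,0,0,0]
  ]
}}

```text
time: 5.6
tool_pos: [528.7, -157.1, 65.1]
tcp_rot: [180.0, 0.0, 109.0]
ft_force: [0.5, 4.5, -6.6]
finger_gap: 23.4
grip_force: 29.8
```

```bash
python3 - <<'E'
from h import *
q,d=eyes.snapshot("scene")
f=lambda a:cv2.resize(a,(500,500),interpolation=cv2.INTER_CUBIC)
cv2.imwrite("pics/g2.png",f(q[110:240,185:315])[:,:,::-1])
s=sense();print(s["tool_pos"],s["ft_force"],s["finger_gap"],s["grip_force"])
E
```

```text
[ 528.75107804 -156.54874605   66.16851834] [-4.11363113  3.6025561  -4.86866371] 23.076294883915462 30.422621369361877
```

View pics/g2.png

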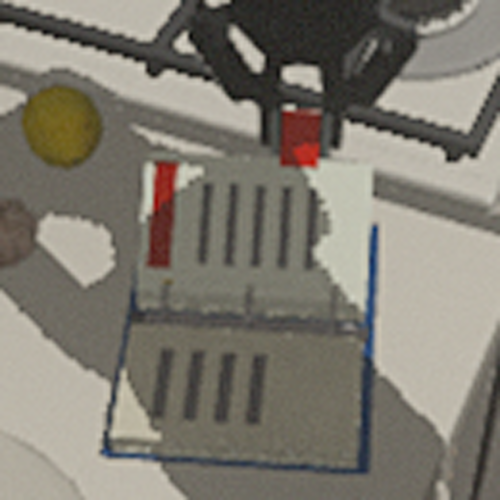

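The leaf is up about 30° and the tab is still held at about (300,135). I'll continue the arc.

{"fn": "apply_moves", "kwargs": {
  "rows": [
    [6.5,0,-10.0,0,0,0],
    [7.5,0,-9.3,0,0,0],
    [8.4,0,-8.4,0,0,0],
    [9.3,0,-7.5,0,0,0],
    [10.0,0,-6.5,0,0,0]
  ]
}}

```text
time: 6.28
tool_pos: [515.3, -117.7, 106.7]
tcp_rot: [180.0, 0.1, 109.0]
ft_force: [1.8, 1.6, -7.4]
finger_gap: 23.2
grip_force: 30.0
```

{"fn": "apply_moves", "kwargs": {
  "rows": [
    [10.6,0,-5.4,0,0,0],
    [11.1,0,-4.3,0,0,0],
    [11.5,0,-3.1,0,0,0],
    [11.8,0,-1.9,0,0,0],
    [11.9,0,-0.6,0,0,0]
  ]
}}

```text
time: 6.9
tool_pos: [496.9, -63.8, 122.0]
tcp_rot: [179.9, 0.1, 109.0]
ft_force: [4.1, -1.7, -1.3]
finger_gap: 23.0
grip_force: 30.0
```

```bash
python3 - <<'E'
from h import *
q,d=eyes.snapshot("scene")
f=lambda a:cv2.resize(a,(500,500),interpolation=cv2.INTER_CUBIC)
cv2.imwrite("pics/g3.png",f(q[90:240,175:325])[:,:,::-1])
s=sense();print(s["tool_pos"],s["ft_force"],s["finger_gap"],s["grip_force"])
E
```

```text
[496.5824267  -62.61756037 121.91589424] [ 2.7935634  -1.05385164  3.5783457 ] 22.918979925997647 30.421770215034485
```

View pics/g3.png

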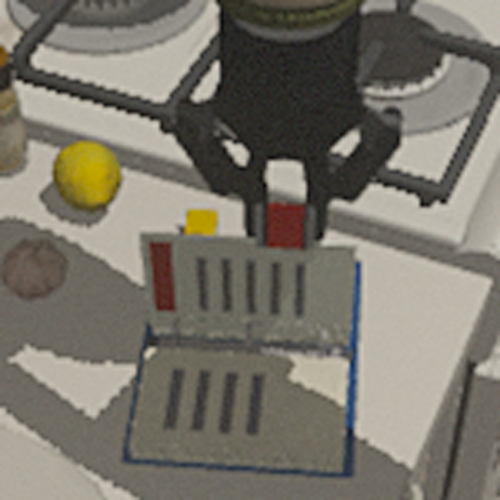

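The leaf is upright and the yellow tab is still at the right. On with the second half.

{"fn": "apply_moves", "kwargs": {
  "rows": [
    [11.9,0,0.6,0,0,0],
    [11.8,0,1.9,0,0,0],
    [11.5,0,3.1,0,0,0],
    [11.1,0,4.3,0,0,0],
    [10.6,0,5.4,0,0,0]
  ]
}}

```text
time: 7.58
tool_pos: [478.4, -9.3, 106.3]
tcp_rot: [179.9, -0.0, 109.0]
ft_force: [4.0, 0.6, 4.7]
finger_gap: 22.8
grip_force: 31.0
```

{"fn": "apply_moves", "kwargs": {
  "rows": [
    [10.0,0,6.5,0,0,0],
    [9.3,0,7.5,0,0,0],
    [8.4,0,8.4,0,0,0],
    [7.5,0,9.3,0,0,0],
    [6.5,0,10.0,0,0,0]
  ]
}}

```text
time: 8.2
tool_pos: [464.8, 30.8, 64.3]
tcp_rot: [179.9, -0.1, 109.0]
ft_force: [5.8, 4.9, 3.6]
finger_gap: 23.4
grip_force: 29.7
```

{"fn": "apply_moves", "kwargs": {
  "rows": [
    [5.4,0,10.6,0,0,0],
    [4.3,0,11.1,0,0,0],
    [3.1,0,11.5,0,0,0],
    [1.9,0,11.8,0,0,0],
    [0.6,0,11.9,0,0,0]
  ]
}}

```text
time: 8.82
tool_pos: [459.8, 45.5, 7.1]
tcp_rot: [179.9, -0.1, 109.0]
ft_force: [5.1, 7.2, 2.5]
finger_gap: 23.6
grip_force: 32.7
```

```bash
python3 - <<'E'
from h import *
q,d=eyes.snapshot("scene")
f=lambda a:cv2.resize(a,(500,500),interpolation=cv2.INTER_CUBIC)
cv2.imwrite("pics/g4.png",f(q[110:260,175:325])[:,:,::-1])
s=sense();print(s["tool_pos"],s["ft_force"],s["finger_gap"],s["grip_force"])
E
```

```text
[459.45364503  45.34870522   5.83025766] [10.46768538  8.47382315  0.47408713] 23.131276959903225 32.74155020713806
```

View pics/g4.png

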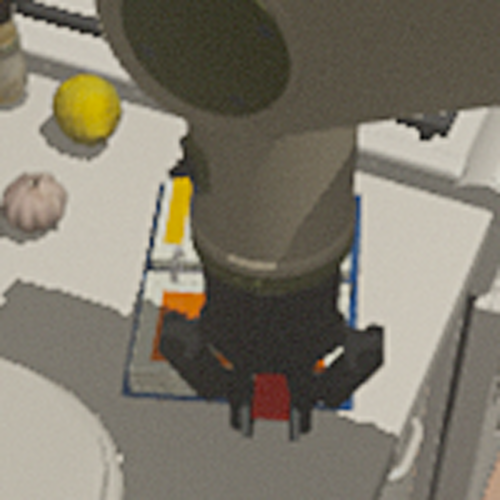

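It's at the left with the orange face showing. I'll release and retreat up and out.

{"fn": "apply_moves", "kwargs": {
  "rows": [
    [0,0,0,0,0,0],
    [0,0,0,0,0,0],
    [0,0,0,0,0,0],
    [0,0,0,0,0,0],
    [0,0,0,0,0,0]
  ],
  "fingers": 46
}}

```text
time: 9.5
tool_pos: [459.5, 43.4, 7.3]
tcp_rot: [-180.0, -0.0, 109.0]
ft_force: [-0.4, -0.7, 0.4]
finger_gap: 45.7
grip_force: 0.0
```

{"fn": "apply_moves", "kwargs": {
  "rows": [
    [0,0,-10,0,0,0],
    [0,0,-20,0,0,0],
    [0,0,-30,0,0,0],
    [0,0,-40,0,0,0],
    [0,0,-40,0,0,0]
  ]
}}

```text
time: 10.12
tool_pos: [459.5, 43.5, 149.3]
tcp_rot: [180.0, 0.0, 109.0]
ft_force: [0.0, -0.0, 0.1]
finger_gap: 45.6
grip_force: 0.0
```

{"fn": "apply_moves", "kwargs": {
  "rows": [
    [0,-20,-30,0,0,0],
    [0,-20,-30,0,0,0],
    [0,-20,-10,0,0,0],
    [0,-20,0,0,0,0],
    [0,0,0,0,0,0]
  ]
}}

```text
time: 10.75
tool_pos: [383.7, 17.2, 218.2]
tcp_rot: [179.9, 0.0, 108.9]
ft_force: [0.2, -0.3, -0.3]
finger_gap: 46.1
grip_force: 0.0
```

```bash
python3 - <<'E'
from h import *
p,d1=eyes.snapshot("top");q,d=eyes.snapshot("scene")
f=lambda a:cv2.resize(a,(400,400),interpolation=cv2.INTER_CUBIC)
cv2.imwrite("pics/g5.png",np.hstack([f(p[130:250,205:325]),f(q[120:260,180:320])])[:,:,::-1])
X=pts("scene",d);h=cv2.cvtColor(q,cv2.COLOR_RGB2HSV).astype(int)
O=np.array([520.5,-57,0]);c,s=np.cos(.326),np.sin(.326)
B=(X-O)@np.array([[c,-s,0],[s,c,0],[0,0,1]])
for y in range(-120,121,10):
    m=(abs(B[...,0])<60)&(abs(B[...,1]-y)<5)&(B[...,2]<130)&(d>0)
    print(y,m.sum(),np.percentile(B[m][:,2],[10,50,90]).round(1) if m.sum() else '')
m=((h[...,0]<6)|(h[...,0]>174))&(h[...,1]>170)&(h[...,2]>60)&(abs(B[...,1])<130)&(abs(B[...,0])<60)
print("red",m.sum(),B[m].mean(0))
E
```

```text
-120 129 [-1.9  0.3 18.7]
-110 58 [-0.5 17.9 20.4]
-100 27 [18.  19.7 20.6]
-90 140 [16.8 18.6 19.9]
-80 155 [16.9 18.4 19.8]
-70 143 [16.7 18.4 19.8]
-60 156 [17.  18.4 19.8]
-50 159 [16.7 18.2 19.6]
-40 159 [16.7 18.2 20. ]
-30 171 [16.6 18.2 19.5]
-20 159 [16.7 18.2 19.8]
-10 277 [ 5.2 12.3 19.1]
0 28 [ 8.6 11.3 36.3]
10 137 [22.1 23.9 29.1]
20 170 [23.4 24.6 25.9]
30 171 [24.  25.5 26.7]
40 194 [24.7 26.2 27.8]
50 179 [25.8 27.  28.5]
60 199 [26.2 27.5 29.3]
70 198 [26.6 28.1 29.5]
80 206 [27.4 28.7 30.1]
90 505 [ 4.5 19.3 30.1]
100 258 [-1.7  0.1 30.7]
110 257 [-1.8 -0.1 31.4]
120 272 [-1.5  0.1 31.6]
red 67 [-14.56474579  93.22332487  30.23564186]
```

View pics/g5.png

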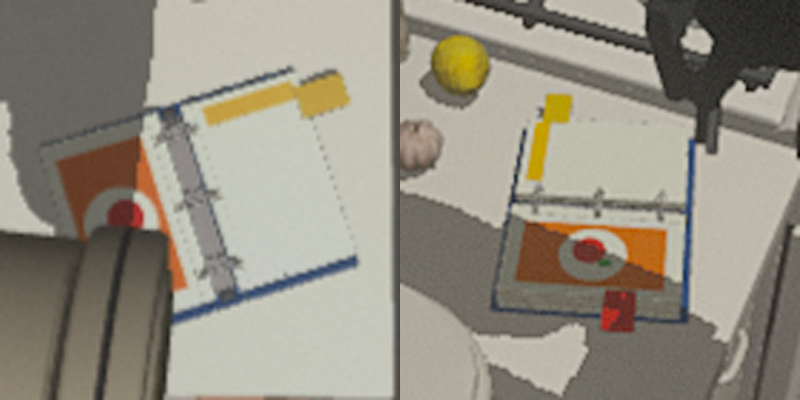

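The scene view shows the orange face on the left and the yellow leaf at home. The depth slope says the leaf still stands about 4° up (28.7 mm at 80 mm out, against 24). I'll press it down on the tab with closed fingers.

{"fn": "apply_moves", "kwargs": {
  "rows": [
    [-2,20,0,0,0,0],
    [-2,20,10,0,0,0],
    [-2,20,30,0,0,0],
    [0,20,30,0,0,0],
    [0,0,30,0,0,0]
  ],
  "fingers": 0
}}

```text
time: 11.48
tool_pos: [462.9, 38.5, 116.0]
tcp_rot: [-180.0, -0.0, 109.0]
ft_force: [-0.3, 0.2, -0.0]
finger_gap: -0.3
grip_force: 0.0
```

{"fn": "apply_moves", "kwargs": {
  "rows": [
    [0,0,30,0,0,0],
    [0,0,30,0,0,0],
    [0,0,10,0,0,0],
    [0,0,5,0,0,0],
    [0,0,5,0,0,0]
  ]
}}

```text
time: 12.1
tool_pos: [462.7, 37.9, 38.2]
tcp_rot: [179.9, 0.0, 109.0]
ft_force: [-0.0, -0.1, -0.4]
finger_gap: 0.2
grip_force: 0.0
```

{"fn": "apply_moves", "kwargs": {
  "rows": [
    [0,0,3,0,0,0],
    [0,0,2,0,0,0],
    [0,0,2,0,0,0],
    [0,0,1,0,0,0],
    [0,0,0,0,0,0]
  ]
}}

```text
time: 12.72
tool_pos: [461.5, 37.8, 29.3]
tcp_rot: [-180.0, -0.0, 109.0]
ft_force: [-0.0, -0.4, -0.0]
finger_gap: 0.1
grip_force: 0.0
```

{"fn": "apply_moves", "kwargs": {
  "rows": [
    [0,0,1,0,0,0],
    [0,0,1,0,0,0],
    [0,0,1,0,0,0],
    [0,0,1,0,0,0],
    [0,0,0,0,0,0]
  ]
}}

```text
time: 13.35
tool_pos: [461.4, 37.8, 25.2]
tcp_rot: [-180.0, -0.0, 109.0]
ft_force: [0.2, -0.7, -0.2]
finger_gap: 0.0
grip_force: 0.0
```

{"fn": "apply_moves", "kwargs": {
  "rows": [
    [0,0,0.5,0,0,0],
    [0,0,0.5,0,0,0],
    [0,0,0.5,0,0,0],
    [0,0,0,0,0,0],
    [0,0,0,0,0,0]
  ]
}}

```text
time: 13.98
tool_pos: [461.7, 37.9, 24.3]
tcp_rot: [180.0, -0.0, 109.0]
ft_force: [-2.9, 0.2, 5.2]
finger_gap: 0.3
grip_force: 3.1
```

{"fn": "apply_moves", "kwargs": {
  "rows": [
    [0,0,0.5,0,0,0],
    [0,0,0.5,0,0,0],
    [0,0,0,0,0,0],
    [0,0,0,0,0,0],
    [0,0,0,0,0,0]
  ]
}}

```text
time: 14.6
tool_pos: [461.8, 37.9, 23.9]
tcp_rot: [180.0, -0.0, 109.0]
ft_force: [-6.2, 1.4, 14.6]
finger_gap: -0.2
grip_force: 6.7
```

{"fn": "apply_moves", "kwargs": {
  "rows": [
    [0,0,-10,0,0,0],
    [0,0,-30,0,0,0],
    [0,-20,-40,0,0,0],
    [0,-40,-40,0,0,0],
    [0,-40,-40,0,0,0]
  ]
}}

```text
time: 15.22
tool_pos: [365.9, 5.1, 184.2]
tcp_rot: [180.0, 0.0, 109.0]
ft_force: [0.3, -0.4, 0.8]
finger_gap: -0.1
grip_force: 0.0
```

```bash
python3 - <<'E'
from h import *
p,d1=eyes.snapshot("top");q,d=eyes.snapshot("scene")
f=lambda a:cv2.resize(a,(400,400),interpolation=cv2.INTER_CUBIC)
cv2.imwrite("pics/g6.png",np.hstack([f(p[130:250,205:325]),f(q[120:260,180:320])])[:,:,::-1])
X=pts("scene",d);h=cv2.cvtColor(q,cv2.COLOR_RGB2HSV).astype(int)
O=np.array([520.5,-57,0]);c,s=np.cos(.326),np.sin(.326)
B=(X-O)@np.array([[c,-s,0],[s,c,0],[0,0,1]])
for y in range(-120,121,20):
    m=(abs(B[...,0])<60)&(abs(B[...,1]-y)<5)&(B[...,2]<130)&(d>0)
    print(y,m.sum(),np.percentile(B[m][:,2],[10,50,90]).round(1) if m.sum() else '')
print(sense()["tool_pos"])
E
```

```text
-120 131 [-1.6  0.2 19. ]
-100 30 [17.5 19.5 21.2]
-80 151 [16.9 18.2 19.7]
-60 155 [16.6 18.3 19.9]
-40 163 [16.8 18.4 19.6]
-20 163 [16.6 18.2 19.5]
0 43 [ 8.2 10.1 35.7]
20 179 [21.8 23.3 24.8]
40 194 [22.2 23.7 24.9]
60 198 [22.1 23.7 25. ]
80 220 [22.  23.7 25. ]
100 240 [-1.3  0.3 24. ]
120 273 [-1.6 -0.1 23.9]
[367.88074519   4.29272082 188.74677143]
```

View pics/g6.png

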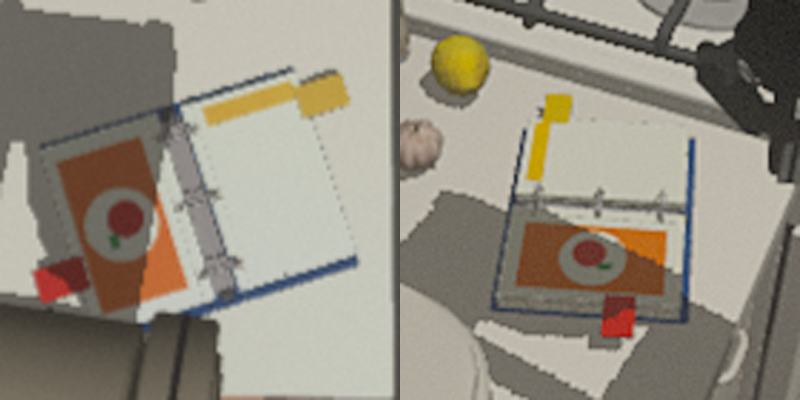

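The red leaf now lies flat at 23.7 mm all along, orange face up, with its tab at the left. The yellow leaf is flat at home, and the robot is clear.

```bash
python3 -c "
from bench import job;print(job.hand_in())"
```

```text
the job is handed in; nothing more can be done
None
```

The red-tabbed leaf is turned over the rings and lies flat on the left-hand pages with its orange picture face showing. It is released, the yellow-tabbed leaf is still in place on the right, and the job is handed in at about 15 s.

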